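# Find the fuller ink jar and hold it over the inking slab

### The job

The two middle-size ink jars look the same but one has more ink in it: lift each of the two clear of the counter in turn to feel which is heavier, and leave the lighter one standing back where it was, set down gently. Finish holding the heavier one upright over the middle of the glass inking slab, about a hand's width above the glass, so that I can take it: the program ends with the jar still held there in the gripper. Leave the small and large jars and everything else on the counter and slab where they are.

Things in the scene. Friction and masses are not known exactly. Their poses are not given: they have to be found in the camera images.
- jar_a_mid (a point): A SMALL ink jar of the same make, 46 mm across and 58 mm tall, standing on the counter; to be left alone. Opaque. The point is on its axis, half-way up, z along the axis.
- jar_b_mid (a point): One of the two MIDDLE-SIZE ink jars, 58 mm across, 74 mm tall, black glass, paper label, black screw lid (glass to 50 mm up, 58 mm across; lid 52 mm across). On the counter, 110 mm or more from any other jar, centre to centre. It weighs 125 to 370 g; one of the two is at least 100 g the heavier. Opaque. The point is on its axis, half-way up, z along the axis.
- jar_c_mid (a point): The LARGE ink jar of the same make, 72 mm across and 84 mm tall, standing on the counter; to be left alone. Opaque. The point is on its axis, half-way up, z along the axis.
- jar_d_mid (a point): One of the two MIDDLE-SIZE ink jars, 58 mm across, 74 mm tall, black glass, paper label, black screw lid (glass to 50 mm up, 58 mm across; lid 52 mm across). On the counter, 110 mm or more from any other jar, centre to centre. It weighs 125 to 370 g; one of the two is at least 100 g the heavier. Opaque. The point is on its axis, half-way up, z along the axis.
- jar_e_mid (a point): A SMALL ink jar of the same make, 46 mm across and 58 mm tall, standing on the counter; to be left alone. Opaque. The point is on its axis, half-way up, z along the axis.
- slab_mid (a point): The inking slab: a fixed grey-green glass plate 300 x 400 mm, 8 mm thick, lying on the counter to the right of the jars. The point is the middle of its upper face; its x and y axes run along the 300 and 400 mm sides.
- brayer_mid (a point): Brayer (ink roller 90 mm long with black handle, 170 mm over all, about 36 mm high) lying on the slab along its far long edge, over 80 mm from the slab's middle. The point is near its middle.
- ink_knife_mid (a point): Ink knife (steel blade, wooden handle, 220 mm long, 18 mm high) lying on the slab along its near long edge. The point is where the blade meets the handle.
- baren_mid (a point): Green hand baren, a disc 110 mm across with a strap handle, 36 mm high, on the counter beyond the jars. The point is on its axis, half-way up.
- bottle_mid (a point): Blue dropper bottle with black spout, 42 mm across, 137 mm tall, on the counter beyond the jars. The point is on its axis, half-way up.
- lino_block_mid (a point): Lino printing block 100 x 140 x 21 mm lying on a sheet of paper near the robot, on its right. The point is its centre.
- counter (a point): A fixed point on the upper face (height 0) of the grey counter (body table) on which the jars and the slab stand.
There are look-alikes about, which are no part of the job. What is shaped like the part that bears jar_b_mid but blue is not meant.

How it is judged:
By the outcome, as a careful person would: the job done as asked, in the order asked, and still so for the second after the job is handed in, while the arm keeps its last pose, push and grip.
It also fails if it takes over 70 s, if anything falls off the work surface, if the arm or the gripper's body presses on something with over 40 N, if the wrist force passes 120 N, or if a joint passes its speed limit or range.

### The arm

A 6-joint arm with a two-finger parallel gripper is mounted at the origin on the work surface. World frame = base frame: x ahead of the robot, y to its left, z up, the work surface at z = 0. Lengths are in mm, angles in rad, forces in N, time in s.
With the tool pointing down it reaches from about 400 to 925 mm from the base axis. Payload 12.5 kg.
Tool frame: the origin (TCP) lies at the centre of the arm's flange, where the gripper is bolted on; the fingertips stand 190 mm ahead of it and the grasp point (between the pads) lies 171 mm ahead of it; z points along the fingers, y is the line along which they close (so a half turn about z gives the same grasp; the last joint's range is limited). The gripper opens to 95 mm and grips with 3 to 60 N. Pads are 20 mm wide; open, the fingers measure 119 mm over their backs; the gripper's body (75 mm by 180 mm) begins 59 mm behind the grasp point.
Start: joints at [-1.368, 0.491, 1.559, -0, 1.092, -0.106], TCP at [189.967, -595.431, 404.761] pointing down, gripper open.
Joint ranges: [-3.1, 3.1], [-0.84, 2.19], [0.05, 2.79], [-1.13, 4.28], [0.06, 2.93], [-2.69, 2.69]. Speed limits (rad/s): [2.22, 2.22, 2.79, 3.14, 3.14, 3.14].

### API

Orientations are given as [roll, pitch, yaw] about the fixed x, y, z axes, in that order (R = Rz(yaw) Ry(pitch) Rx(roll)).
In Python, from cell import env, read_camera, search_frame, cut_out gives the robot as it stands. The module is installed in compiled form; this text tells all that it offers.
- The arm moves only by the tool move_arm, never from a script. Its argument "commands" is a list of rows, each a list of 3 entries, a list of its own where there are three numbers: the shift along the world's x, y, z normalised to -1 to 1, where 1 is 0.03 m, then the turn about the world's z normalised to -1 to 1, where 1 is 0.08 rad, then the opening, from -1 (shut) to 1 (fully open), so that 0 is half open. A call has 1 to 20 rows; each row shifts and turns the commanded pose from where the row before left it; what a row does not reach is not made up. A row lasts 1/12 s, in which the tool goes at most 41.7 mm and 7.16 degrees, less where a joint would pass 70% of its speed; a pose out of reach is approached as far as the arm can. A call with a number of a shift or a turn outside -1 to 1 is refused whole. A call with a gripper value outside its range is refused whole. The fingers move at their own pace and stop on an object; the grip force is fixed at half the most. Time passes only in rows, so rows that do not move let the fingers close. It gives the time, the measured TCP pose, the force, the opening and the grip force at its end, in the units of the state.
- env.state(): the state, without advancing time (a new reading comes with each control period).
- read_camera(name): name is "scene" or "top"; returns a dict with "image" (384x512x3 uint8, red, green, blue), "fx", "fy", "cx", "cy" (pixels), "rvec" (rotation vector, rad) and "tvec" (3), from world to camera coordinates, as OpenCV has them. Camera axes: x right, y down, z forward; pixel columns grow to the right and rows downward; lengths in mm; the calibration is good to about 2 mm. A picture is of the moment at which its call begins. There is no depth.
- env.job_done(): hands the job in; it is judged then, once.
Trained networks look in a picture, given as the dict that the camera call returned (one of the last four; its "shot" number tells which), for a name from the list of things; names that differ only in an ending like _2 or _b are one class to them, and where a whole thing is asked for, a point or a joint stands for the part that bears it (a point fixed in the world has none). Each returns a list of dicts, best first, with "confidence" (0 to 1); they miss things now and then, are a little off and sometimes report something else, mostly with a low value. They report only what shows in the picture. A call takes as long as a camera call. They do not tell look-alikes from the thing itself.
- search_frame(thing, picture): "at" ([column, row] in pixels, amid what is visible of it).
- cut_out(thing, picture): "region" (384x512 bool, what is visible of it) and "at" ([column, row] in pixels, amid what is visible of it).
The state is a dict: "t": time; "joints": joint angles; "qvel": joint speeds; "tau": joint torques, N m; "eef_pos": TCP position; "tcp_rot": TCP orientation; "ft_force": force on the tool from outside, world axes, zero at the start; "moment": the same for the moment, N m; "opening": opening from 0.0 (shut) to 1.0 (fully open); "grip_force": force on a finger pad.
Only numpy, scipy, OpenCV 4.12 (cv2) and the standard library are available. Lean on these libraries where they do the work, as an engineer would, in place of code of your own. Each camera call takes 0.05 s, during which the arm holds its last target. There are 200 camera calls.

## Working session

There is one attempt and no reset: what is moved stays moved. The work goes in short steps, Python scripts to look and compute and a tool call to move; the robot and the scene stay as the last step left them, time stands still between calls to the robot, and variables do not carry over. Pictures are saved under pics/ and viewed, at most 10 in all, crops included, and the job is handed in when it is done.

Besides the shell and the picture viewer there is one more tool, called after "Request:" by a JSON object that holds its "op" and its "data", one argument or row to a line. move_arm: Moves the arm, as the interface text tells. Its arguments: {"type":"object","properties":{"commands":{"type":"array","items":{"type":"array"}}},"required":["commands"]}

```bash
mkdir -p pics; cat > h.py <<'E'
import numpy as np, cv2
from cell import env, read_camera, search_frame, cut_out
def ray(p,uv,z):
    K=np.array([[p['fx'],0,p['cx']],[0,p['fy'],p['cy']],[0,0,1.]])
    R=cv2.Rodrigues(np.array(p['rvec'],float))[0]; t=np.array(p['tvec'],float).ravel()
    c=-R.T@t; d=R.T@np.linalg.inv(K)@np.array([uv[0],uv[1],1.])
    return c+d*(z-c[2])/d[2]
def proj(p,X):
    K=np.array([[p['fx'],0,p['cx']],[0,p['fy'],p['cy']],[0,0,1.]])
    return cv2.projectPoints(np.array(X,float).reshape(-1,3),np.array(p['rvec'],float),np.array(p['tvec'],float),K,None)[0].reshape(-1,2)
E
python3 - <<'E'
from h import *
Z=dict(jar_a_mid=29,jar_b_mid=37,jar_c_mid=42,slab_mid=8,brayer_mid=18,ink_knife_mid=9,baren_mid=18,bottle_mid=68,lino_block_mid=10)
for n in ("top","scene"):
    p=read_camera(n); cv2.imwrite(f"pics/{n}0.png",p['image'][:,:,::-1])
    R=cv2.Rodrigues(np.array(p['rvec'],float))[0]; print(n,"cam",(-R.T@np.array(p['tvec']).ravel()).round())
    for k,z in Z.items():
        for r in search_frame(k,p): print(k,np.round(r['at']),round(r['confidence'],2),ray(p,r['at'],z).round()[:2])
s=env.state();print({k:np.round(v,3) for k,v in s.items()})
E
```

```text
top cam [ 449.    0. 1265.]
jar_a_mid [177. 194.] 0.68 [547. 270.]
jar_b_mid [176. 142.] 0.83 [725. 270.]
jar_b_mid [209. 248.] 0.82 [361. 162.]
jar_b_mid [223. 176.] 0.8 [601. 112.]
jar_b_mid [197. 162.] 0.5 [654. 197.]
jar_c_mid [220. 217.] 0.83 [464. 123.]
slab_mid [317. 179.] 0.72 [ 585. -215.]
brayer_mid [340. 149.] 0.7 [ 690. -295.]
ink_knife_mid [326. 217.] 0.6 [ 454. -239.]
baren_mid [236. 135.] 0.66 [749.  63.]
baren_mid [224. 176.] 0.35 [604. 108.]
bottle_mid [145. 158.] 0.53 [667. 367.]
lino_block_mid [379. 254.] 0.75 [ 322. -414.]
lino_block_mid [182. 226.] 0.38 [436. 257.]
scene cam [1277.  532. 1171.]
jar_a_mid [325. 242.] 0.83 [556. 279.]
jar_b_mid [300. 280.] 0.97 [717. 284.]
jar_b_mid [321. 185.] 0.77 [360. 163.]
jar_b_mid [269. 224.] 0.64 [599.  97.]
jar_b_mid [285. 252.] 0.58 [661. 197.]
jar_b_mid [379. 245.] 0.51 [481. 429.]
jar_c_mid [293. 202.] 0.56 [481. 118.]
slab_mid [197. 189.] 0.91 [ 591. -210.]
slab_mid [267. 225.] 0.71 [587.  82.]
brayer_mid [160. 189.] 0.93 [ 670. -317.]
ink_knife_mid [214. 160.] 0.84 [ 446. -248.]
ink_knife_mid [334. 286.] 0.5 [665. 370.]
baren_mid [232. 258.] 0.65 [759.  63.]
bottle_mid [334. 282.] 0.8 [687. 373.]
lino_block_mid [199. 129.] 0.88 [ 341. -404.]
lino_block_mid [231. 260.] 0.64 [762.  62.]
{'t': np.float64(1.0), 'joints': array([-1.368,  0.491,  1.559, -0.   ,  1.092, -0.106]), 'qvel': array([-0.001,  0.001, -0.002,  0.002, -0.002, -0.003]), 'tau': array([-2.0000e-03, -6.1248e+01, -2.5843e+01,  6.9000e-02,  4.5000e-02,
       -0.0000e+00]), 'eef_pos': array([ 189.957, -595.429,  404.776]), 'tcp_rot': array([3.141, 0.   , 0.309]), 'ft_force': array([0.016, 0.613, 0.12 ]), 'moment': array([-0.004, -0.002, -0.004]), 'grip_force': np.float64(0.0), 'opening': np.float64(1.001)}
```

View pics/top0.png

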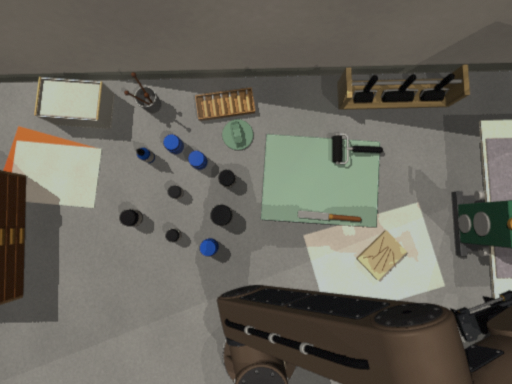

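View pics/scene0.png

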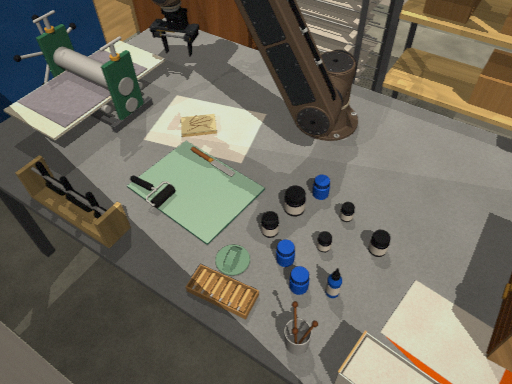

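The top picture shows five black-lidded jars and three blue ones, and the scene picture agrees. Candidates, as top / scene pixels:
- **Black, middle size:** (227,178) / (270,223) and (129,217) / (380,243).
- **Black, large:** (221,215) / (295,200).
- **Black, small:** (175,192) / (325,241) and (173,235) / (347,211).
- **Blue look-alikes:** (173,144), (198,160) and (209,248).

I choose the two black middle-size jars. Next I'll measure them and check the choice in a crop.

```bash
cat > m.py <<'E'
from h import *
from scipy.optimize import least_squares
def cyl(x,y,parts):
    a=np.linspace(0,2*np.pi,40,endpoint=False)
    return np.concatenate([np.c_[x+r*np.cos(a),y+r*np.sin(a),0*a+z] for r,z in parts])
MID=[(29,0),(29,50),(26,50),(26,74)]
def cen(p,x,y,parts=MID):
    h=cv2.convexHull(proj(p,cyl(x,y,parts)).astype(np.float32)); m=cv2.moments(h)
    return np.array([m['m10'],m['m01']])/m['m00'],m['m00']
def masks(p,name,near,tol=16):
    out=[]
    for r in cut_out(name,p):
        ys,xs=np.nonzero(r['region']); c=np.array([xs.mean(),ys.mean()])
        if np.hypot(*(c-near))<tol: out.append((r['confidence'],c,len(xs)))
    return out
E
python3 - <<'E'
from m import *
T=read_camera("top");S=read_camera("scene")
print({n:(round(p['fx']),) for n,p in (("t",T),("s",S))})
J={"P":((227,178),(270,223)),"Q":((129,217),(380,243))}
for k,(a,b) in J.items():
    ob=[]
    for p,near in ((T,a),(S,b)):
        for n in ("jar_b_mid","jar_c_mid","jar_a_mid"):
            ms=masks(p,n,near)
            if ms: print(k,n,[(round(q,2),c.round(1),l) for q,c,l in ms]); ob.append((p,ms[0][1])); break
    x0=ray(T,a,50)[:2]
    f=lambda v,o=ob: np.concatenate([cen(p,*v)[0]-c for p,c in o])
    if ob:
        r=least_squares(f,x0); print(k,r.x.round(1),r.fun.round(2),[round(cen(p,*r.x)[1]) for p,_ in ob])
        for p,c in ob:
            print("single",least_squares(lambda v:cen(p,*v)[0]-c,x0).x.round(1))
for p,n in ((T,"top"),(S,"scene")):
    for r in cut_out("slab_mid",p)[:1]:
        c=cv2.minAreaRect(np.argwhere(r['region'])[:,::-1].astype(np.float32)); b=cv2.boxPoints(c)
        print(n,"slab",ray(p,c[0],8).round(),[ray(p,q,8)[:2].round() for q in b])
a=cv2.resize(T['image'][165:250,110:250],None,fx=4,fy=4,interpolation=2)
b=cv2.resize(S['image'][180:265,255:395],None,fx=4,fy=4,interpolation=2)
cv2.imwrite("pics/crop.png",np.vstack([a[:300],b[:300]])[:,:,::-1])
E
```

```text
{'t': (363,), 's': (427,)}
P jar_b_mid [(0.52, array([226.6, 178.8]), 238)]
P jar_b_mid [(0.85, array([269.6, 224.2]), 437)]
P [593.9  99. ] [ 0.02 -0.41  0.28 -0.44] [260, 417]
single [592.5  99.1]
single [595.2  97.3]
Q jar_c_mid [(0.63, array([130.8, 217.8]), 323)]
Q [469.  424.1] [0. 0.] [342]
single [469.  424.1]
top slab [ 582. -227.    8.] [array([451., -12.]), array([754., -40.]), array([ 716., -447.]), array([ 414., -411.])]
scene slab [ 588. -222.    8.] [array([ 718., -429.]), array([ 358., -511.]), array([459., -17.]), array([765.,   1.])]
```

View pics/crop.png

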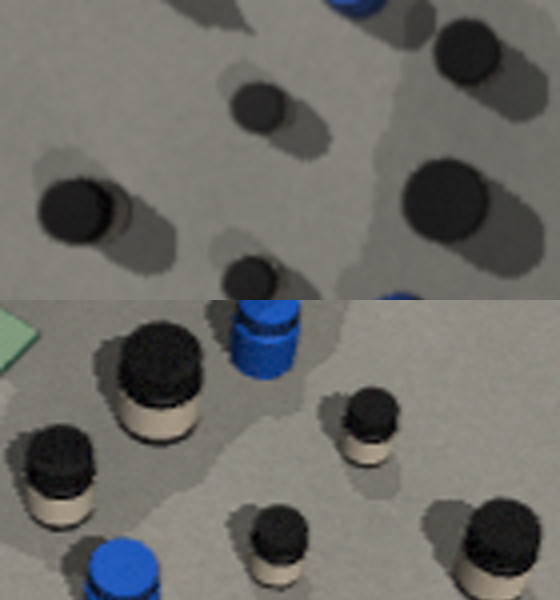

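```bash
python3 - <<'E'
from m import *
T=read_camera("top");S=read_camera("scene")
for n in ("jar_b_mid","jar_c_mid","jar_a_mid"):
    print(n,[(c.round(1),l,round(q,2),least_squares(lambda v:cen(S,*v)[0]-c,[469,424]).x.round(1)) for q,c,l in masks(S,n,(380,243))])
J={"P":((594,99)),"Q":((469,424))}
tiles=[]
for k,(x,y) in J.items():
    row=[]
    for p in (T,S):
        u,v=proj(p,[x,y,37])[0].round().astype(int)
        im=cv2.resize(np.ascontiguousarray(p['image'][v-20:v+20,u-20:u+20,::-1]),None,fx=7,fy=7,interpolation=2)
        for pt,co in (([(29,0),(29,50)],(0,255,0)),([(26,50),(26,74)],(0,0,255))):
            h=cv2.convexHull(proj(p,cyl(x,y,pt)).astype(np.float32)).reshape(-1,2)
            q=((h-[u-20,v-20]+.5)*7).astype(np.int32); cv2.polylines(im,[q],True,co,1)
        row.append(im)
    tiles.append(np.hstack(row))
cv2.imwrite("pics/ov.png",np.vstack(tiles))
E
```

```text
jar_b_mid []
jar_c_mid []
jar_a_mid []
```

View pics/ov.png

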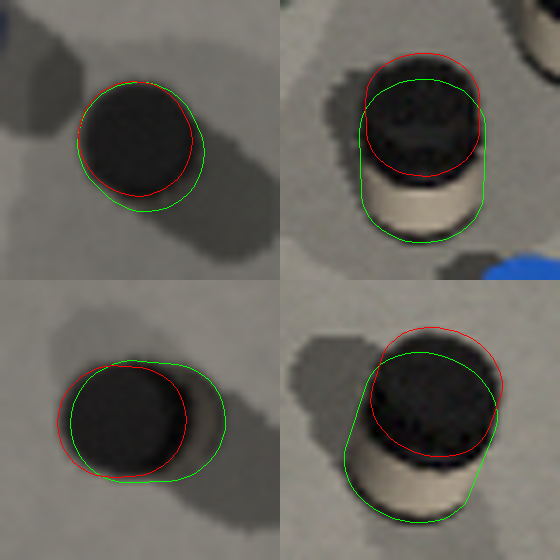

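The outlines fit both jars at middle size: P at about (594,98), Q at about (469,422). Keeping the current yaw leaves the fingers and gripper body clear of the neighbours. I'll go to P first.

Request:
{"op": "move_arm", "data": {
  "commands": [
    [[0.56,0.96,0],0,1],
    [[0.56,0.96,0],0,1],
    [[0.56,0.96,0],0,1],
    [[0.56,0.96,0],0,1],
    [[0.56,0.96,0],0,1],
    [[0.56,0.96,0],0,1],
    [[0.56,0.96,0],0,1],
    [[0.56,0.96,0],0,1],
    [[0.56,0.96,0],0,1],
    [[0.56,0.96,0],0,1],
    [[0.56,0.96,0],0,1],
    [[0.56,0.96,0],0,1],
    [[0.56,0.96,0],0,1],
    [[0.56,0.96,0],0,1],
    [[0.56,0.96,0],0,1],
    [[0.56,0.96,0],0,1],
    [[0.56,0.96,0],0,1],
    [[0.56,0.96,0],0,1],
    [[0.56,0.96,0],0,1],
    [[0.56,0.96,0],0,1]
  ]
}}

```text
t: 3.47
eef_pos: [526.5, -17.8, 404.9]
tcp_rot: [3.141, -0.0, 0.309]
ft_force: [0.6, -0.1, -0.3]
opening: 0.999
grip_force: 0.0
```

Request:
{"op": "move_arm", "data": {
  "commands": [
    [[0.56,0.96,0],0,1],
    [[0.56,0.96,0],0,1],
    [[0.56,0.96,0],0,1],
    [[0.56,0.96,0],0,1],
    [[0,0.06,-0.5],0,1],
    [[0,0,-0.7],0,1],
    [[0,0,-0.7],0,1],
    [[0,0,-0.5],0,1],
    [[0,0,0],0,1],
    [[0,0,0],0,1]
  ]
}}

```text
t: 4.3
eef_pos: [593.3, 97.6, 332.6]
tcp_rot: [-3.141, 0.001, 0.309]
ft_force: [0.3, 0.1, -0.2]
opening: 1.0
grip_force: 0.0
```

Request:
{"op": "move_arm", "data": {
  "commands": [
    [[0,0,-0.5],0,1],
    [[0,0,-0.7],0,1],
    [[0,0,-0.8],0,1],
    [[0,0,-0.8],0,1],
    [[0,0,-0.6],0,1],
    [[0,0,-0.4],0,1],
    [[0,0,-0.3],0,1],
    [[0,0,-0.2],0,1],
    [[0,0,-0.15],0,1],
    [[0,0,0],0,1],
    [[0,0,0],0,1]
  ]
}}

```text
t: 5.22
eef_pos: [593.3, 97.6, 199.9]
tcp_rot: [3.141, -0.001, 0.309]
ft_force: [0.4, 0.2, 0.2]
opening: 0.996
grip_force: 0.0
```

```bash
python3 - <<'E'
from m import *
T=read_camera("top");S=read_camera("scene")
a=cv2.resize(T['image'][130:220,180:280],None,fx=4,fy=4,interpolation=2)
b=cv2.resize(S['image'][170:260,220:320],None,fx=4,fy=4,interpolation=2)
cv2.imwrite("pics/g1.png",np.hstack([a,b])[:,:,::-1]); s=env.state(); print(s['eef_pos'],s['ft_force'])
E
```

```text
[593.34956972  97.60549318 199.97950747] [-0.15716731 -0.06188058 -0.67419052]
```

View pics/g1.png

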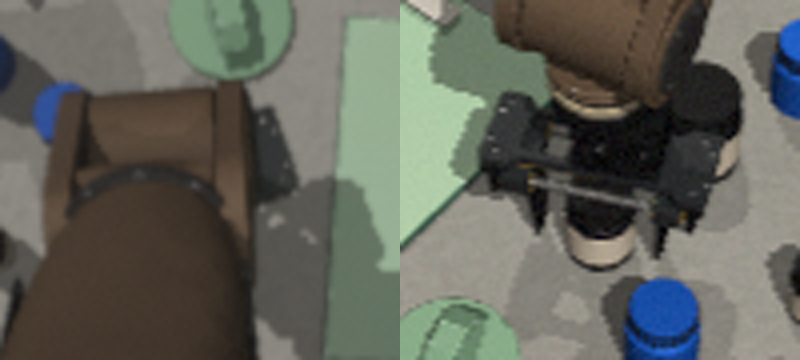

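The scene crop shows jar P standing between the open fingers, with the large jar behind clear of the gripper. Now I'll close and lift.

Request:
{"op": "move_arm", "data": {
  "commands": [
    [[0,0,0],0,0.6],
    [[0,0,0],0,0.4],
    [[0,0,0],0,0.2],
    [[0,0,0],0,0],
    [[0,0,0],0,-1],
    [[0,0,0],0,-1],
    [[0,0,0],0,-1],
    [[0,0,0],0,-1],
    [[0,0,0],0,-1],
    [[0,0,0],0,-1]
  ]
}}

```text
t: 6.15
eef_pos: [593.2, 97.6, 199.3]
tcp_rot: [3.142, 0.0, 0.309]
ft_force: [0.6, -0.4, -0.4]
opening: 0.603
grip_force: 30.0
```

Request:
{"op": "move_arm", "data": {
  "commands": [
    [[0,0,0.1],0,-1],
    [[0,0,0.2],0,-1],
    [[0,0,0.4],0,-1],
    [[0,0,0.5],0,-1],
    [[0,0,0.5],0,-1],
    [[0,0,0.3],0,-1],
    [[0,0,0.1],0,-1],
    [[0,0,0],0,-1],
    [[0,0,0],0,-1],
    [[0,0,0],0,-1],
    [[0,0,0],0,-1],
    [[0,0,0],0,-1],
    [[0,0,0],0,-1]
  ]
}}

```text
t: 7.23
eef_pos: [593.2, 97.6, 261.8]
tcp_rot: [-3.141, 0.001, 0.309]
ft_force: [0.5, -0.4, -1.1]
opening: 0.606
grip_force: 30.0
```

```bash
cat > w.py <<'E'
from h import *
F=[];
for i in range(10): read_camera("scene"); s=env.state(); F.append(np.r_[s['ft_force'],s['moment'],s['tau'],s['grip_force'],s['opening']])
F=np.array(F);print(s['t'],F.mean(0).round(3),F.std(0).round(3)[:3],np.round(s['eef_pos'],1))
E
python3 w.py
```

```text
7.7333 [-4.4000e-02  1.0800e-01 -1.4510e+00  6.0000e-03 -6.0000e-03  5.0000e-03
 -2.0000e-03 -6.3966e+01 -1.9349e+01  3.8000e-02 -7.2000e-02  0.0000e+00
  3.0000e+01  6.0700e-01] [0.359 0.334 0.449] [593.2  97.6 262.3]
```

P weighs about 1.45 N. I'll set it back gently.

Request:
{"op": "move_arm", "data": {
  "commands": [
    [[0,0,-0.2],0,-1],
    [[0,0,-0.4],0,-1],
    [[0,0,-0.5],0,-1],
    [[0,0,-0.4],0,-1],
    [[0,0,-0.2],0,-1],
    [[0,0,-0.1],0,-1],
    [[0,0,-0.1],0,-1],
    [[0,0,-0.05],0,-1],
    [[0,0,-0.05],0,-1],
    [[0,0,-0.04],0,-1],
    [[0,0,-0.03],0,-1],
    [[0,0,-0.02],0,-1],
    [[0,0,0],0,-1],
    [[0,0,0],0,-1],
    [[0,0,0],0,-1]
  ]
}}

```text
t: 8.98
eef_pos: [593.2, 97.6, 199.7]
tcp_rot: [3.141, -0.0, 0.309]
ft_force: [-0.1, 0.1, -1.1]
opening: 0.603
grip_force: 30.0
```

Request:
{"op": "move_arm", "data": {
  "commands": [
    [[0,0,-0.02],0,-1],
    [[0,0,0],0,-1],
    [[0,0,0],0,-1],
    [[0,0,0],0,-1]
  ]
}}

```text
t: 9.32
eef_pos: [593.2, 97.6, 199.3]
tcp_rot: [3.141, -0.0, 0.309]
ft_force: [-1.1, 0.7, 5.1]
opening: 0.604
grip_force: 30.0
```

```bash
sed -i 's/range(10)/range(6)/' w.py; python3 w.py
```

```text
9.6167 [-1.3370e+00 -8.8000e-02  5.5140e+00 -7.0000e-03  2.5100e-01  5.0000e-03
 -6.3000e-02 -6.2448e+01 -1.5487e+01  2.5000e-02 -4.1700e-01 -1.0000e-03
  3.0001e+01  6.0500e-01] [0.455 0.603 0.544] [593.2  97.6 199.2]
```

It is on the counter. I'll release it, rise, and go to Q: dx −124, dy +324.

Request:
{"op": "move_arm", "data": {
  "commands": [
    [[0,0,0],0,0.25],
    [[0,0,0],0,0.35],
    [[0,0,0],0,0.5],
    [[0,0,0],0,0.7],
    [[0,0,0],0,1],
    [[0,0,0],0,1],
    [[0,0,0],0,1],
    [[0,0,0.2],0,1],
    [[0,0,0.4],0,1],
    [[0,0,0.8],0,1],
    [[0,0,0.9],0,1],
    [[0,0,0.9],0,1],
    [[0,0,0.9],0,1],
    [[0,0,0.7],0,1],
    [[0,0,0.5],0,1],
    [[0,0,0],0,1]
  ]
}}

```text
t: 10.95
eef_pos: [593.2, 97.6, 362.4]
tcp_rot: [3.14, -0.006, 0.309]
ft_force: [-0.6, 0.5, 0.2]
opening: 0.999
grip_force: 0.0
```

Request:
{"op": "move_arm", "data": {
  "commands": [
    [[-0.2,0.5,0],0,1],
    [[-0.3,0.8,0],0,1],
    [[-0.35,0.9,0],0,1],
    [[-0.35,0.9,0],0,1],
    [[-0.35,0.9,0],0,1],
    [[-0.35,0.9,0],0,1],
    [[-0.35,0.9,0],0,1],
    [[-0.35,0.9,0],0,1],
    [[-0.35,0.9,0],0,1],
    [[-0.35,0.9,0],0,1],
    [[-0.35,0.9,0],0,1],
    [[-0.3,0.8,0],0,1],
    [[-0.2,0.6,0],0,1],
    [[0,0,0],0,1],
    [[0,0,0],0,1]
  ]
}}

```text
t: 12.2
eef_pos: [468.1, 422.0, 357.5]
tcp_rot: [3.141, 0.001, 0.311]
ft_force: [-0.0, -0.7, -0.4]
opening: 1.004
grip_force: 0.0
```

```bash
python3 - <<'E'
from m import *
T=read_camera("top");S=read_camera("scene")
for p,near in ((T,(227,178)),(S,(270,223))):
    for n in ("jar_b_mid","jar_c_mid","jar_a_mid"):
        for q,c,l in masks(p,n,near): print("P",n,round(q,2),l,least_squares(lambda v:cen(p,*v)[0]-c,[594,98]).x.round(1))
for n in ("jar_b_mid","jar_c_mid","jar_a_mid"):
    for q,c,l in masks(S,n,(380,243),14): print("Q",n,round(q,2),l,least_squares(lambda v:cen(S,*v)[0]-c,[469,422]).x.round(1))
cv2.imwrite("pics/s2.png",cv2.resize(S['image'][150:340,180:440],None,fx=3,fy=3,interpolation=2)[:,:,::-1]); print(env.state()['eef_pos'])
E
```

```text
P jar_b_mid 0.75 240 [594.4 101.4]
P jar_b_mid 0.87 382 [594.  98.]
[468.83030061 421.3263009  358.00643478]
```

View pics/s2.png

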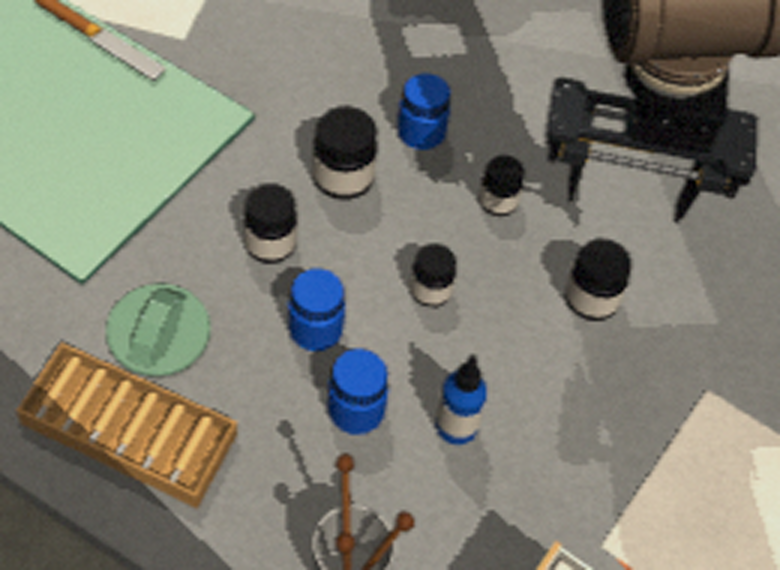

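P stands back where it was, and the gripper is above Q, which is clear around. I'll descend 158 mm.

Request:
{"op": "move_arm", "data": {
  "commands": [
    [[0,0,-0.5],0,1],
    [[0,0,-0.8],0,1],
    [[0,0,-0.9],0,1],
    [[0,0,-0.9],0,1],
    [[0,0,-0.8],0,1],
    [[0,0,-0.5],0,1],
    [[0,0,-0.4],0,1],
    [[0,0,-0.25],0,1],
    [[0,0,-0.2],0,1],
    [[0,0,0],0,1],
    [[0,0,0],0,1]
  ]
}}

```text
t: 13.67
eef_pos: [468.8, 421.7, 201.0]
tcp_rot: [-3.141, -0.001, 0.309]
ft_force: [-0.1, 0.3, 0.1]
opening: 0.999
grip_force: 0.0
```

Request:
{"op": "move_arm", "data": {
  "commands": [
    [[0,0,0],0,0.6],
    [[0,0,0],0,0.4],
    [[0,0,0],0,0.2],
    [[0,0,0],0,0],
    [[0,0,0],0,-1],
    [[0,0,0],0,-1],
    [[0,0,0],0,-1],
    [[0,0,0],0,-1],
    [[0,0,0],0,-1],
    [[0,0,0],0,-1]
  ]
}}

```text
t: 14.5
eef_pos: [468.7, 421.7, 200.6]
tcp_rot: [-3.142, -0.0, 0.309]
ft_force: [0.5, 0.0, 1.7]
opening: 0.605
grip_force: 30.0
```

Request:
{"op": "move_arm", "data": {
  "commands": [
    [[0,0,0.1],0,-1],
    [[0,0,0.2],0,-1],
    [[0,0,0.4],0,-1],
    [[0,0,0.5],0,-1],
    [[0,0,0.5],0,-1],
    [[0,0,0.3],0,-1],
    [[0,0,0.1],0,-1],
    [[0,0,0],0,-1],
    [[0,0,0],0,-1],
    [[0,0,0],0,-1],
    [[0,0,0],0,-1],
    [[0,0,0],0,-1],
    [[0,0,0],0,-1]
  ]
}}

```text
t: 15.58
eef_pos: [468.6, 421.6, 263.0]
tcp_rot: [3.141, 0.001, 0.309]
ft_force: [0.4, -0.2, -2.9]
opening: 0.606
grip_force: 30.0
```

```bash
sed -i 's/range(6)/range(10)/' w.py; python3 w.py
```

```text
16.0833 [-1.0800e-01 -2.9900e-01 -3.6970e+00 -2.0000e-03 -4.0000e-03 -8.0000e-03
 -2.0000e-03 -6.8310e+01 -2.1069e+01  4.0000e-03 -9.3000e-02 -0.0000e+00
  2.9999e+01  6.0200e-01] [0.502 0.54  0.734] [468.7 421.6 263.5]
```

Q is the heavier jar (3.7 N against 1.45 N). Before carrying it, I'll measure the slab's middle more closely.

```bash
python3 - <<'E'
from m import *
for n in ("top","scene"):
    p=read_camera(n)
    # rectify plane z=8 at 1 px/mm: world x 300..900, y -600..100
    W=np.float32([[300,-600,8],[900,-600,8],[900,100,8],[300,100,8]])
    H=cv2.getPerspectiveTransform(proj(p,W).astype(np.float32),np.float32([[0,0],[600,0],[600,700],[0,700]]))
    im=cv2.warpPerspective(p['image'],H,(600,700)).astype(int)
    m=((im[...,1]-im[...,0]>15)&(im[...,1]-im[...,2]>3)).astype(np.uint8)
    m=cv2.morphologyEx(m,cv2.MORPH_OPEN,np.ones((9,9)))
    c=max(cv2.findContours(m,0,2)[0],key=cv2.contourArea)
    (cx,cy),wh,a=cv2.minAreaRect(c); print(n,round(cx+300,1),round(cy-600,1),np.round(wh),round(a,1))
E
```

```text
top 582.9 -226.4 [400. 300.] 84.6
scene 585.9 -224.0 [405. 304.] 84.6
```

Request:
{"op": "move_arm", "data": {
  "commands": [
    [[0,0,0.2],0,-1],
    [[0,0,0.4],0,-1],
    [[0,0,0.6],0,-1],
    [[0,0,0.6],0,-1],
    [[0,0,0.5],0,-1],
    [[0,0,0.3],0,-1],
    [[0.05,-0.3,0],0,-1],
    [[0.1,-0.5,0],0,-1],
    [[0.1,-0.7,0],0,-1],
    [[0.15,-0.8,0],0,-1],
    [[0.15,-0.8,0],0,-1],
    [[0.15,-0.8,0],0,-1],
    [[0.15,-0.8,0],0,-1],
    [[0.15,-0.8,0],0,-1],
    [[0.15,-0.8,0],0,-1],
    [[0.15,-0.8,0],0,-1],
    [[0.15,-0.8,0],0,-1],
    [[0.15,-0.8,0],0,-1],
    [[0.15,-0.8,0],0,-1],
    [[0.15,-0.8,0],0,-1]
  ]
}}

```text
t: 17.85
eef_pos: [525.1, 110.2, 340.6]
tcp_rot: [-3.141, 0.002, 0.308]
ft_force: [0.1, -0.4, -3.1]
opening: 0.604
grip_force: 30.0
```

The slab's middle is about (584, −225), and the measured 400 × 300 size agrees with the description.

Request:
{"op": "move_arm", "data": {
  "commands": [
    [[0.14,-0.8,0],0,-1],
    [[0.14,-0.8,0],0,-1],
    [[0.14,-0.8,0],0,-1],
    [[0.14,-0.8,0],0,-1],
    [[0.14,-0.8,0],0,-1],
    [[0.14,-0.8,0],0,-1],
    [[0.14,-0.8,0],0,-1],
    [[0.14,-0.8,0],0,-1],
    [[0.14,-0.8,0],0,-1],
    [[0.14,-0.8,0],0,-1],
    [[0.14,-0.8,0],0,-1],
    [[0.14,-0.8,0],0,-1],
    [[0.14,-0.8,0],0,-1],
    [[0.08,-0.5,0],0,-1],
    [[0.04,-0.3,0],0,-1],
    [[0,0,0],0,-1],
    [[0,0,0],0,-1],
    [[0,0,0],0,-1]
  ]
}}

```text
t: 19.35
eef_pos: [583.6, -222.5, 341.3]
tcp_rot: [-3.141, 0.0, 0.309]
ft_force: [0.1, 0.5, -2.9]
opening: 0.603
grip_force: 30.0
```

Request:
{"op": "move_arm", "data": {
  "commands": [
    [[0,0,-0.1],0,-1],
    [[0,0,-0.3],0,-1],
    [[0,0,-0.4],0,-1],
    [[0,0,-0.3],0,-1],
    [[0,0,-0.15],0,-1],
    [[0,0,0],0,-1],
    [[0,0,0],0,-1],
    [[0,0,0],0,-1],
    [[0,0,0],0,-1],
    [[0,0,0],0,-1],
    [[0,0,0],0,-1]
  ]
}}

```text
t: 20.27
eef_pos: [583.9, -223.4, 304.3]
tcp_rot: [3.141, -0.0, 0.309]
ft_force: [-0.0, -0.2, -3.6]
opening: 0.6
grip_force: 30.0
```

```bash
python3 - <<'E'
from m import *
S=read_camera("scene"); cv2.imwrite("pics/end.png",cv2.resize(S['image'][80:320,100:420],None,fx=2.4,fy=2.4)[:,:,::-1])
s=env.state(); print(s['t'],s['eef_pos'],s['tcp_rot'],s['ft_force'],s['opening'],s['grip_force'],np.abs(s['qvel']).max())
E
```

```text
20.3167 [ 583.86184446 -223.45536658  304.25103278] [ 3.14115937e+00 -3.73746385e-04  3.08728245e-01] [ 0.6831541  -0.36631144 -4.1373968 ] 0.5988562776643309 29.999537158291787 0.001920000109580021
```

View pics/end.png

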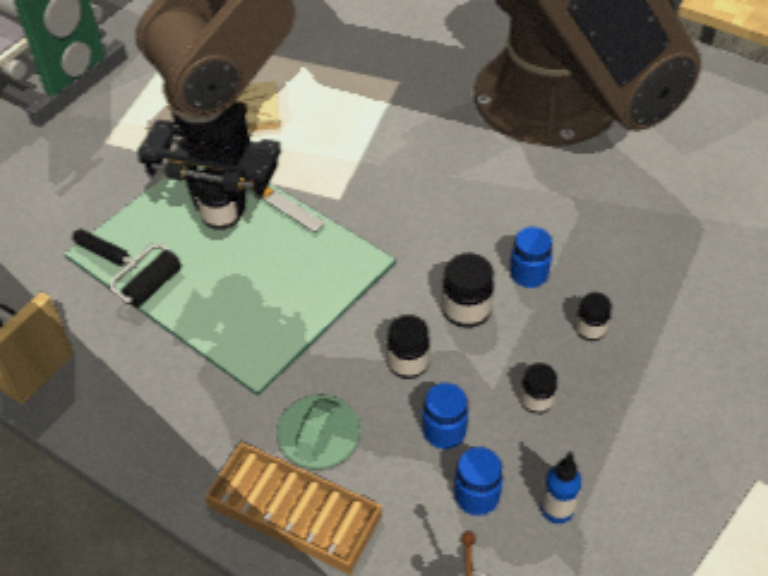

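The heavier jar hangs upright over the slab, bottom about 95 mm above the glass. The lighter jar and everything else stand where they were.

```bash
python3 -c "
from cell import env
print(env.job_done())"
```

```text
the job is handed in; nothing more can be done
None
```

Job handed in: the heavier jar (about 3.7 N, against 1.45 N for the other) is held upright about 95 mm above the middle of the slab, and the lighter one stands back in its place, within a few mm.

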